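# Push a steel bar home in a V-groove fixture

## Task

Take the steel bar from its wooden stand, lay it in the open V-groove of the fixture with its leading end still outside the grey hood, then push it gently along the groove into the hood until it rests fully home against the cushioned stop hidden inside. Feel for the stop and do not ram it or slam the bar down; leave the bar there and do not disturb the glue bottle, the spool or the mug.

Things in the scene. Friction and masses are not known exactly. Their poses are not given: they have to be found in the camera images.
- bar_center (a point): centre of the loose round steel bar, 22 mm in diameter, 180 mm long, 0.4 to 0.65 kg, flat ends, both ends alike. x runs along the bar. It starts lying across the two notched blocks of the stand, its centre over the 80 mm wide clear gap between them, where it can be gripped from above.
- stand: low wooden stand, 160 x 70 mm, fixed; two notched blocks, each 30 mm long and 30 mm high, at x = -55 and +55 mm on an 8 mm board; origin at the centre of its underside, x along the bar that lies in it. The bar's centre lies 34 mm above the table.
- jig: the fixture, fixed to the table: two aluminium V-rails (50 mm wide, 90 degree groove, tops at z = 46 mm) in line on a wooden base 430 x 85 x 12 mm (x = -150 to +280 mm). Origin at table height under the groove, in the middle of the 80 mm gap between the rails; x runs along the groove towards the hood, z up. Rear rail x = -140 to -40 mm; front rail x = +40 mm on into the hood.
- groove (a point): point on the groove's axis over the middle of the gap between the rails, 50 mm above the table, where the centre of a seated bar lies (axes as the fixture). Below it is only the 12 mm base for 40 mm either way along x, so a gripper holding the bar by its middle has room. A seated bar stands 15 mm proud of the rail tops; sliding it along takes 2.5 to 7 N against friction.
- mouth (a point): centre of the open mouth of the grey sheet hood (64 mm wide, 85 mm high, 150 mm long) that covers the end of the groove; on the groove's axis, 50 mm above the table, 125 mm along x from the middle of the gap. Axes as the fixture.
- hood_top (a point): centre of the hood's roof, 85 mm above the table. Under it, out of sight, a stop with a rubber cushion on the groove's axis faces the bar. Its setting differs every time, 18 to 105 mm behind the mouth: it must be felt. The cushion gives about 1 mm for each 4 N beyond the friction; 3 to 9 N on it is plenty, over 14 N upsets its setting.
- glue: white glue bottle, 52 mm across, 120 mm tall; origin at the centre of its underside. Not part of the job.
- spool: empty wooden thread spool, 48 mm across, 52 mm tall; origin at the centre of its underside. Not part of the job.
- mug: blue-grey ceramic mug, 76 mm across, 90 mm tall; origin at the centre of its underside. Not part of the job.
Things that resemble listed ones, but are neither listed nor needed, are in the scene too. Of the things shaped like the part that bears bar_center, the bare steel one is meant.

How it is judged:
On the way, in this order (a step that is already met when the one before it is completed fails the run):
1. the bar lies in the V-groove with its leading end still outside the hood (y of bar_center in the frame of jig between -0.003 and 0.003 m and z of bar_center in the frame of jig between 0.046 and 0.0525 m and angle between the x axis of bar_center and the x axis of jig, either way round below 0.04 rad and x of bar_center in the frame of jig below 0.033 m), for 0.3 s.
2. the bar is pushed home against the cushioned stop (y of bar_center in the frame of jig between -0.003 and 0.003 m and z of bar_center in the frame of jig between 0.046 and 0.0525 m and angle between the x axis of bar_center and the x axis of jig, either way round below 0.04 rad and distance between bar_center and cushion_c0 below 0.095 m), for 0.2 s.
At the end, for the whole second after the job is handed in: The bar lies at rest, seated in the groove (centre within 3 mm of the groove's axis sideways, 46 to 52.5 mm above the table, in line within 0.04 rad), its leading end no more than 2 mm short of the cushion of the hidden stop (all of step 2 and linear speed of bar below 0.01 m/s); the robot touches nothing.
It fails at once if the bar presses the stop's cushion with more than 14 N (contact force between bar and cushion_c0 above 14 N).
It fails at once if the bar is slammed or dropped onto the fixture (more than 60 N) (contact force between bar and jig above 60 N).
It fails at once if the glue bottle is moved more than 20 mm (distance of glue from where it was at the start of the episode above 0.02 m).
It fails at once if the spool is moved more than 20 mm (distance of spool from where it was at the start of the episode above 0.02 m).
It fails at once if the mug is moved more than 20 mm (distance of mug from where it was at the start of the episode above 0.02 m).
It also fails if it takes over 64 s, if anything falls off the work surface, if the arm or the gripper's body presses on something with over 40 N, if the wrist force passes 120 N, or if a joint passes its speed limit or range.

## Robot

A 6-joint arm with a two-finger parallel gripper is mounted at the origin on the work surface. World frame = base frame: x ahead of the robot, y to its left, z up, the work surface at z = 0. Lengths are in m, angles in rad, forces in N, time in s.
With the tool pointing down it reaches from about 0.25 to 0.725 m from the base axis. Payload 4 kg.
Tool frame: the origin (TCP) lies between the finger pads; the fingertips stand 17 mm ahead of it and the grasp point (between the pads) lies 2 mm behind it; z points along the fingers, x is the direction in which the jaws open and shut, and the axes are right-handed (so a half turn about z gives the same grasp; the last joint's range is limited). The gripper opens to 85 mm and grips with 20 to 120 N. Pads are 22 mm wide; open, the fingers measure 114 mm over their backs; the gripper's body (76 mm by 85 mm) begins 54 mm behind the grasp point. The pads swing forward as they close: fully open they stand 13 mm farther back than shut.
Start: joints at [1.216, 0.241, 0.005, 1.335, 0, 1.571], TCP at [0.174, 0.469, 0.248] pointing down, gripper open.
Joint ranges: [-2.72, 2.72], [-1.05, 1.87], [-1.09, 1.28], [-1.99, 2.15], [-1.42, 1.44], [-3.14, 3.14]. Speed limits (rad/s): [2.79, 2.79, 3.14, 3.14, 3.14, 3.14].

## Interface

Orientations are given as a unit quaternion [x, y, z, w].
In Python, from workcell import telemetry, cams, workorder gives the robot as it stands. The module is installed in compiled form; this text tells all that it offers.
- The arm moves only by the tool apply_moves, never from a script. Its argument "moves" is a list that holds one entry, the list of rows, each a list of 4 numbers: the shift along the tool's x, y, z in mm, then the turn about the tool's z in degrees. A call has exactly 10 rows; each row shifts and turns the pose as measured when the row begins, along the tool's axes as they then stand; what a row does not reach is not made up. A row lasts 1/10 s, in which the tool goes at most 50 mm and 8.59 degrees, less where a joint would pass 70% of its speed; a pose out of reach is approached as far as the arm can. A call with a gripper value outside its range is refused whole. "hand" is the gripper's target within -1 to 1 (fully open at 1, half-way at 0, shut at -1), set as the call begins (left out, the last holds). The fingers move at their own pace and stop on an object; the grip force is fixed at half the most. Time passes only in rows, so rows that do not move let the fingers close, or fill a call up. It gives the time, the measured TCP pose, the force and the opening at its end, in the units of the state.
- telemetry.get_obs(): the state, without advancing time (a new reading comes with each control period).
- cams.camera(name): name is "scene" or "top" or "wrist"; returns a dict with "color" (420x560x3 uint8, red, green, blue), "fovy" (degrees; the focal length in pixels is half the picture's height over the tangent of half this angle, whatever the lens; pixels are square), "cx", "cy" (the principal point, pixels), "k1" (the pictures are not rectified: a ray, as slopes to the right and down, at radius r is drawn at 1 + k1 r^2 times it, then the intrinsics apply), "camera_from_world" (4x4, takes a point from world to camera coordinates). Camera axes: x right, y down, z forward; pixel columns grow to the right and rows downward; lengths in m; the calibration is good to about 2 mm. A picture is of the moment at which its call begins. There is no depth.
- workorder.job_done(): hands the job in, once; it reports no verdict.
The state is a dict: "clock": time; "joint_pos": joint angles; "joint_vel": joint speeds; "tau": joint torques, N m; "eef_pos": TCP position; "tool_rot": TCP orientation; "ft_force": force on the tool from outside, world axes, zero at the start; "ft_torque": the same for the moment, N m; "grip_width": finger opening in m.
Only numpy, scipy, OpenCV 4.12 (cv2) and the standard library are available. Lean on these libraries where they do the work, as an engineer would, in place of code of your own. Each camera call takes 0.05 s, during which the arm holds its last target. There are 200 camera calls.

## Working session

There is one attempt and no reset: what is moved stays moved. The work goes in short steps, Python scripts to look and compute and a tool call to move; the robot and the scene stay as the last step left them, time stands still between calls to the robot, and variables do not carry over. Pictures are saved under pics/ and viewed, about 8 in all and at most 12, crops included, and the job is handed in when it is done.

Besides the shell and the picture viewer there is one more tool, called after ">>>" in YAML: its name, and indented under it one key for each argument. apply_moves: Moves the arm, as the interface text tells. Its arguments: {"type":"object","properties":{"moves":{"type":"array"},"hand":{"type":"number"}},"required":["moves"]}

```bash
mkdir -p pics
cat > h.py <<'E'
import numpy as np, cv2
from workcell import telemetry, cams, workorder
def grab(n,f=None):
    c=cams.camera(n)
    if f: cv2.imwrite(f,c["color"][:,:,::-1])
    return c
def ray(c,u,v):
    f=c["color"].shape[0]/2/np.tan(np.radians(c["fovy"])/2)
    K=np.array([[f,0,c["cx"]],[0,f,c["cy"]],[0,0,1]])
    x,y=cv2.undistortPoints(np.array([[[u,v]]],float),K,np.array([c["k1"],0,0,0.]))[0,0]
    T=np.array(c["camera_from_world"]);R,t=T[:3,:3],T[:3,3]
    return -R.T@t, R.T@np.array([x,y,1])
def onz(c,u,v,z):
    o,d=ray(c,u,v); return o+d*(z-o[2])/d[2]
def proj(c,p):
    f=c["color"].shape[0]/2/np.tan(np.radians(c["fovy"])/2)
    T=np.array(c["camera_from_world"]);q=T[:3,:3]@p+T[:3,3]
    x,y=q[:2]/q[2];s=1+c["k1"]*(x*x+y*y)
    return np.array([f*x*s+c["cx"],f*y*s+c["cy"]])
E
python3 - <<'E'
from h import *
import pickle
d={n:grab(n,f"pics/{n}0.png") for n in("top","scene")}
pickle.dump(d,open("c0.pkl","wb"))
for n in d:print(n,d[n]["fovy"],d[n]["k1"],np.round(d[n]["camera_from_world"],3).tolist())
print(telemetry.get_obs())
E
```

```text
top 44.12610714834578 0.05441204324736866 [[-0.02, -1.0, -0.02, -0.013], [-0.992, 0.022, -0.128, 0.445], [0.129, 0.017, -0.992, 1.563], [0.0, 0.0, 0.0, 1.0]]
scene 42.62641458636039 0.011179424245184588 [[0.448, 0.894, -0.009, -0.148], [0.534, -0.276, -0.799, -0.169], [-0.717, 0.353, -0.601, 1.859], [0.0, 0.0, 0.0, 1.0]]
{'clock': 0.1, 'joint_pos': array([ 1.21600470e+00,  2.41368566e-01,  3.88966589e-03,  1.33520414e+00,
       -1.63825427e-05,  1.57078615e+00]), 'joint_vel': array([ 0.00167416, -0.00247646,  0.00194044, -0.00131607,  0.00053866,
        0.00117973]), 'tau': array([ 8.14573752e-06, -3.73137474e+01,  2.53010416e+01,  1.08487453e-02,
        8.10980680e-06, -3.77627018e-06]), 'eef_pos': array([0.17352102, 0.46836961, 0.24749822]), 'tool_rot': array([ 8.20787494e-01,  5.71232877e-01, -7.69620875e-04,  5.45591165e-04]), 'ft_force': array([ 0.33473813, -0.9714735 , -0.19066137]), 'ft_torque': array([ 0.00505543,  0.00067574, -0.00826726]), 'grip_width': 0.08559416614089846}
```

View pics/top0.png

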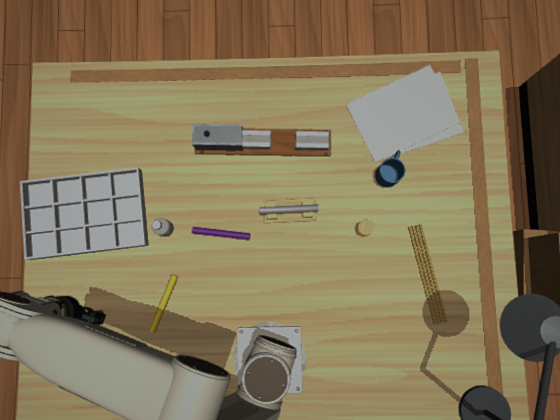

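View pics/scene0.png

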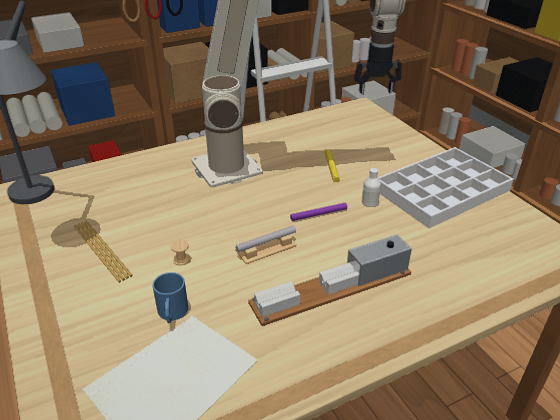

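The top view shows the steel bar on its stand, from (260,211) to (318,208). The jig runs from (193,125) to (330,155), with the hood at its left end (+y). The glue is at (162,227), the spool at (365,228) and the mug at (390,172). The purple and yellow bars are decoys. I'll zoom in to measure.

Run:
```python
from h import *
import pickle
d=pickle.load(open("c0.pkl","rb"));c=d["top"]
im=c["color"][:,:,::-1]
cv2.imwrite("pics/crop1.png",cv2.resize(im[115:230,180:340],None,fx=5,fy=5,interpolation=cv2.INTER_CUBIC))
hsv=cv2.cvtColor(np.ascontiguousarray(im),cv2.COLOR_BGR2HSV)
m=((hsv[...,1]<50)).astype(np.uint8)
n,l,s,ce=cv2.connectedComponentsWithStats(m)
for i in range(1,n):
    if 60<s[i,4]<3000 and 100<ce[i][1]<240 and 150<ce[i][0]<420:
        pts=np.argwhere(l==i)[:,::-1].astype(np.float32)
        print(i,s[i],cv2.minAreaRect(pts), onz(c,*ce[i],.034).round(4))
for n_,p,z in [("barL",(260,211),.034),("barR",(318.5,208.5),.034),("glue",(162,227),.1),("spool",(365,228),.05),("mug",(389,174),.09)]:print(n_,onz(c,*p,z).round(4))
```

```text
21 [ 192  124   79   29 1799] ((230.99996948242188, 138.0), (77.99998474121094, 27.999996185302734), 0.0) [0.6768 0.1135 0.034 ]
26 [296 130  33  20 598] ((312.0, 139.5), (19.0, 32.0), 90.0) [ 0.6617 -0.1476  0.034 ]
91 [259 205  60   9 379] ((288.5166015625, 208.8406219482422), (6.455738544464111, 59.17354965209961), 87.20729064941406) [ 0.4471 -0.0693  0.034 ]
99 [152 218  21  18 299] ((162.0, 226.5), (17.0, 20.0), 90.0) [0.4005 0.3183 0.034 ]
barL [0.4424 0.0177 0.034 ]
barR [ 0.4461 -0.1613  0.034 ]
glue [0.3931 0.3024 0.1   ]
spool [ 0.3819 -0.2974  0.05  ]
mug [ 0.537  -0.3682  0.09  ]
```

View pics/crop1.png

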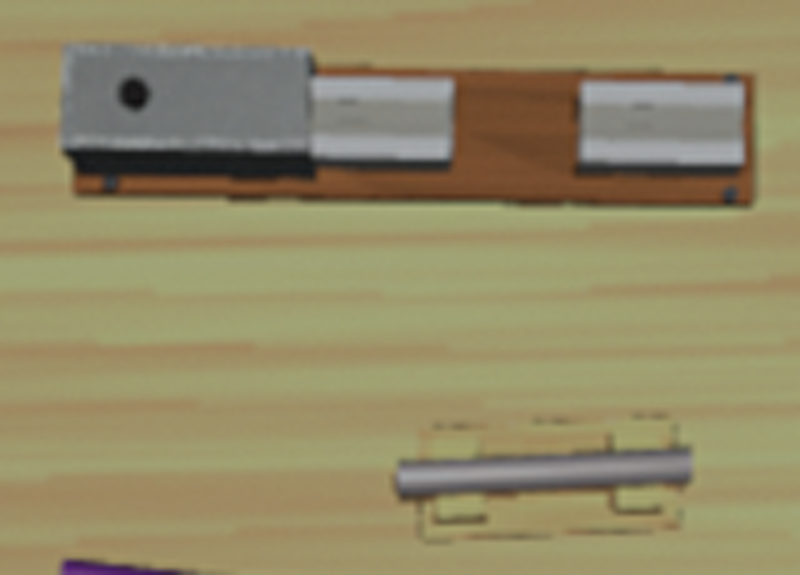

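```bash
cat >> h.py <<'E'
def plan(target,yaw):
    "mm along tool axes and degrees of tool-z turn to reach target TCP, yaw = world angle of tool x (deg)"
    from scipy.spatial.transform import Rotation as Ro
    o=telemetry.get_obs();R=Ro.from_quat(o["tool_rot"]).as_matrix()
    y=np.degrees(np.arctan2(R[1,0],R[0,0]))
    print("t",o["clock"],"tcp",o["eef_pos"].round(4),"yaw",y.round(2),"z",R[:,2].round(4),"F",o["ft_force"].round(2),"w",o["grip_width"])
    print("tool mm",(R.T@(np.array(target)-o["eef_pos"])*1000).round(1),"turn",(y-yaw).round(2))
E
python3 - <<'E'
from h import *
import pickle
c=pickle.load(open("c0.pkl","rb"))["top"]
q=lambda X,Y,z:onz(c,(X+.5)/5-.5+180,(Y+.5)/5-.5+115,z)
for p in [(580,82),(580,163),(744,84),(744,166),(452,78),(452,162)]:print(p,q(*p,.046).round(4))
for p in [(62,45),(308,50),(312,162),(66,150)]:print("hood",q(*p,.085).round(4))
for p in [(754,76),(752,204),(74,193)]:print("base",q(*p,.012).round(4))
plan([.444,-.071,.2],1.2)
E
```

```text
(580, 82) [ 0.6877 -0.0971  0.046 ]
(580, 163) [ 0.6365 -0.0958  0.046 ]
(744, 84) [ 0.6838 -0.1982  0.046 ]
(744, 166) [ 0.632  -0.1965  0.046 ]
(452, 78) [ 0.6923 -0.018   0.046 ]
(452, 162) [ 0.6391 -0.017   0.046 ]
hood [0.7072 0.217  0.085 ]
hood [0.7006 0.068  0.085 ]
hood [0.6312 0.0665 0.085 ]
hood [0.6421 0.2147 0.085 ]
base [ 0.6984 -0.2078  0.012 ]
base [ 0.6161 -0.2039  0.012 ]
base [0.6335 0.2224 0.012 ]
t 0.1 tcp [0.1735 0.4684 0.2475] yaw 69.67 z [-6.0e-04 -1.8e-03 -1.0e+00] F [ 0.33 -0.97 -0.19] w 0.08559416614089846
tool mm [-411.7  441.    48.3] turn 68.47
```

>>> apply_moves:
  moves:
    - [[0,0,0,6.85],[0,0,0,6.85],[0,0,0,6.85],[0,0,0,6.85],[0,0,0,6.85],[0,0,0,6.85],[0,0,0,6.85],[0,0,0,6.85],[0,0,0,6.85],[0,0,0,6.85]]
  hand: 1

```text
clock: 1.1
eef_pos: [0.1722, 0.4648, 0.2418]
tool_rot: [1.0, -0.014, -0.003, 0.007]
ft_force: [-0.2, 0.3, 0.2]
grip_width: 0.085
```

```bash
python3 -c "
from h import *
plan([.444,-.071,.2],1.2)"
```

```text
t 1.1 tcp [0.1722 0.4648 0.2418] yaw -1.64 z [-0.0053 -0.0142 -0.9999] F [-0.16  0.32  0.23] w 0.08502252519212984
tool mm [287.2 527.2  48. ] turn -2.84
```

>>> apply_moves:
  moves:
    - [[20,40,0,-0.3],[30,48,0,-0.3],[30,48,0,-0.3],[30,48,0,-0.3],[30,48,0,-0.3],[30,48,0,-0.3],[30,48,0,-0.3],[30,48,0,-0.3],[30,48,0,-0.3],[20,40,0,0]]

```text
clock: 2.1
eef_pos: [0.4242, 0.0408, 0.243]
tool_rot: [1.0, 0.016, -0.004, 0.008]
ft_force: [1.1, 0.5, -0.1]
grip_width: 0.0855
```

```bash
python3 -c "
from h import *
plan([.444,-.071,.2],1.2)"
```

```text
t 2.1 tcp [0.4242 0.0408 0.243 ] yaw 1.86 z [-0.0074 -0.0164 -0.9998] F [ 1.13  0.46 -0.08] w 0.08547778030185998
tool mm [ 16.5 111.7  44.7] turn 0.66
```

>>> apply_moves:
  moves:
    - [[4,20,0,0],[4,24,0,0],[4,24,0,0],[4,24,0,0],[2,15,0,0.5],[1,6,0,0],[0,0,0,0],[0,0,0,0],[0,0,0,0],[0,0,0,0]]

```text
clock: 3.1
eef_pos: [0.4466, -0.0804, 0.2411]
tool_rot: [1.0, 0.007, -0.007, 0.008]
ft_force: [-0.6, 0.8, 0.6]
grip_width: 0.0854
```

```bash
python3 -c "
from h import *
import pickle
plan([.444,-.071,.2],1.2)
c=grab('wrist','pics/w1.png');pickle.dump(c,open('w1.pkl','wb'))
print(c['fovy'],c['k1'],np.round(c['camera_from_world'],3).tolist())
for p in [(.444,-.071,.034),(.664,-.057,.05)]:print(proj(c,np.array(p)))"
```

```text
t 3.1 tcp [ 0.4466 -0.0804  0.2411] yaw 0.82 z [-0.0147 -0.0153 -0.9998] F [-0.58  0.79  0.63] w 0.08541549306999655
tool mm [ -1.8 -10.   41. ] turn -0.38
63.15530824490994 -0.05134239251329179 [[1.0, 0.015, -0.015, -0.442], [0.019, -0.955, 0.297, -0.124], [-0.01, -0.297, -0.955, 0.351], [0.0, 0.0, 0.0, 1.0]]
[283.1710377  170.09137821]
[516.44279424 163.73234175]
```

View pics/w1.png

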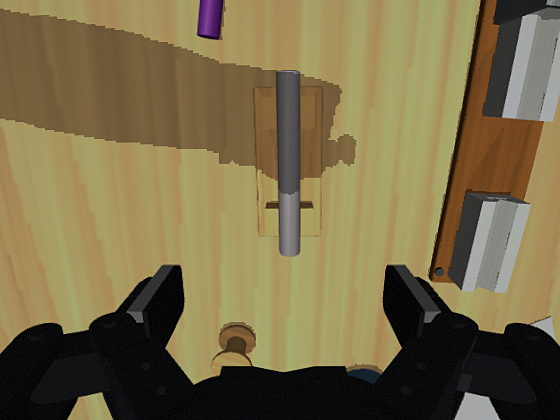

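```bash
python3 -c "
from h import *
import pickle
c=pickle.load(open('w1.pkl','rb'))
hsv=cv2.cvtColor(c['color'],cv2.COLOR_RGB2HSV)
m=(hsv[...,1]<60).astype(np.uint8);m[:,:262]=0;m[:,315:]=0
n,l,s,ce=cv2.connectedComponentsWithStats(m)
i=[k for k in range(1,n) if s[k,4]>1500 and s[k,1]<100][0];print(s[i])
ys,xs=np.nonzero(l==i)
P=[]
for y in range(80,250,5):
    r=xs[ys==y];P.append(onz(c,(r.min()+r.max())/2,y,.036)[:2])
P=np.array(P);k=np.polyfit(P[:,1],P[:,0],1);print('x=',k, P[0],P[-1], np.abs(np.polyval(k,P[:,1])-P[:,0]).max())
a=onz(c,288,s[i,1],.036);b=onz(c,290,s[i,1]+s[i,3],.036);print(a,b,(a+b)/2,'yaw',-np.degrees(np.arctan(k[0])))
cv2.imwrite('pics/crop2.png',cv2.resize(c['color'][0:300,420:560,::-1],None,fx=4,fy=4,interpolation=cv2.INTER_CUBIC)[:,:][::2,::2] if 0 else cv2.resize(c['color'][0:300,420:560,::-1],None,fx=2,fy=2,interpolation=cv2.INTER_CUBIC))
"
```

```text
[ 276   70   24  187 4057]
x= [-0.02858946  0.44732277] [0.44670953 0.01260485] [ 0.45182342 -0.14965479] 0.00032146908791902407
[0.44700394 0.02120498 0.036     ] [ 0.45263717 -0.16339671  0.036     ] [ 0.44982055 -0.07109586  0.036     ] yaw 1.6376090940623012
```

View pics/crop2.png

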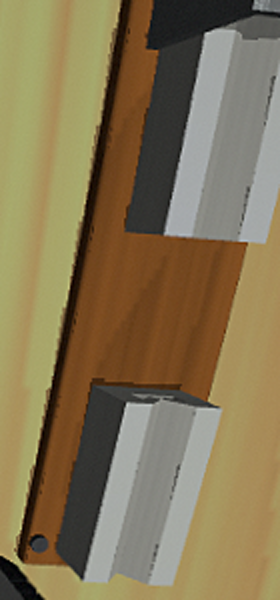

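```bash
python3 -c "
from h import *
import pickle
c=pickle.load(open('w1.pkl','rb'))
q=lambda X,Y,z:onz(c,(X+.5)/2-.5+420,(Y+.5)/2-.5,z)
for p in [(127,403),(221,406),(83,581),(172,585),(165,237),(266,242),(205,40)]:print(p,q(*p,.046).round(4))
plan([.448,-.071,.1],1.6)
plan([.448,-.071,.036],1.6)
"
```

```text
(127, 403) [ 0.6409 -0.0955  0.046 ]
(221, 406) [ 0.6894 -0.096   0.046 ]
(83, 581) [ 0.6363 -0.1945  0.046 ]
(172, 585) [ 0.6861 -0.1966  0.046 ]
(165, 237) [ 0.6445 -0.016   0.046 ]
(266, 242) [ 0.6938 -0.0165  0.046 ]
(205, 40) [0.6478 0.0673 0.046 ]
t 3.15 tcp [ 0.4466 -0.0803  0.2411] yaw 0.83 z [-0.0146 -0.0153 -0.9998] F [-0.58 -0.18  0.13] w 0.08555554815216276
tool mm [  3.6 -11.4 140.9] turn -0.77
t 3.15 tcp [ 0.4466 -0.0803  0.2411] yaw 0.83 z [-0.0146 -0.0153 -0.9998] F [-0.58 -0.18  0.13] w 0.08555554815216276
tool mm [  4.6 -12.4 204.9] turn -0.77
```

>>> apply_moves:
  moves:
    - [[1,-3,10,-0.3],[1,-3,20,-0.3],[1,-3,20,0],[1,-2,20,0],[0,-2,20,0],[0,0,20,0],[0,0,15,0],[0,0,5,0],[0,0,0,0],[0,0,0,0]]

```text
clock: 4.15
eef_pos: [0.4478, -0.0639, 0.1028]
tool_rot: [1.0, 0.017, -0.007, 0.007]
ft_force: [0.7, -0.8, 1.0]
grip_width: 0.0857
```

```bash
python3 -c "
from h import *
plan([.448,-.071,.034],1.6)
"
```

```text
t 4.15 tcp [ 0.4478 -0.0639  0.1028] yaw 1.95 z [-0.0141 -0.0142 -0.9998] F [ 0.72 -0.76  1.  ] w 0.08569655062489229
tool mm [ 1.   6.2 68.9] turn 0.35
```

>>> apply_moves:
  moves:
    - [[0,2,10,0.2],[0,2,10,0],[0,2,10,0],[0,0,10,0],[0,0,10,0],[0,0,8,0],[0,0,4,0],[0,0,2,0],[0,0,0,0],[0,0,0,0]]

```text
clock: 5.15
eef_pos: [0.4487, -0.0717, 0.0347]
tool_rot: [1.0, 0.015, -0.005, 0.007]
ft_force: [0.0, 0.2, -0.7]
grip_width: 0.0854
```

```bash
python3 -c "
from h import *
import pickle
plan([.448,-.071,.033],1.6)
c=grab('wrist','pics/w2.png');pickle.dump(c,open('w2.pkl','wb'))
"
```

```text
t 5.15 tcp [ 0.4487 -0.0717  0.0347] yaw 1.71 z [-0.0106 -0.0146 -0.9998] F [ 0.02  0.21 -0.69] w 0.0853942650334355
tool mm [-0.7 -0.8  1.7] turn 0.11
```

View pics/w2.png

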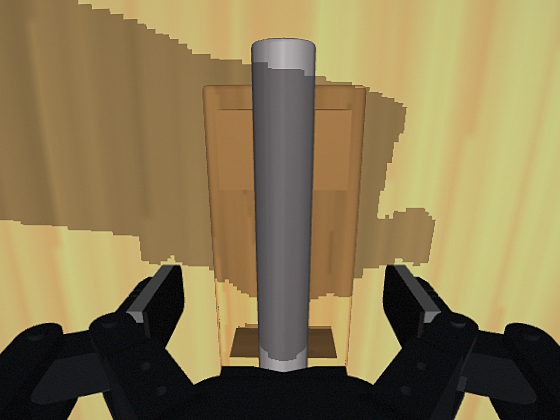

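The bar's midline is at u≈284 between the finger pads (182 and 384, so 283 in the middle). I'll close on it.

>>> apply_moves:
  moves:
    - [[0,0,1,0],[0,0,0,0],[0,0,0,0],[0,0,0,0],[0,0,0,0],[0,0,0,0],[0,0,0,0],[0,0,0,0],[0,0,0,0],[0,0,0,0]]
  hand: -1

```text
clock: 6.2
eef_pos: [0.4486, -0.0719, 0.0351]
tool_rot: [1.0, 0.015, -0.005, 0.008]
ft_force: [0.2, -0.1, -0.6]
grip_width: 0.02
```

```bash
python3 -c "
from h import *
plan([.448,-.071,.12],1.6)
"
```

```text
t 6.2 tcp [ 0.4486 -0.0719  0.0351] yaw 1.71 z [-0.01   -0.0152 -0.9998] F [ 0.23 -0.06 -0.56] w 0.020030035676144833
tool mm [ -1.5   0.4 -84.9] turn 0.11
```

>>> apply_moves:
  moves:
    - [[0,0,-5,0],[0,0,-10,0],[0,0,-15,0],[0,0,-15,0],[0,0,-15,0],[5,0,-10,0.5],[10,0,-6,0.5],[20,0,0,0.5],[20,0,0,0.5],[20,0,0,0.5]]

```text
clock: 7.2
eef_pos: [0.5179, -0.0689, 0.1128]
tool_rot: [1.0, -0.008, -0.013, 0.006]
ft_force: [0.8, -1.1, -5.5]
grip_width: 0.02
```

```bash
python3 -c "
from h import *
plan([.6662,-.061,.12],-2.3)
"
```

```text
t 7.2 tcp [ 0.5179 -0.0689  0.1128] yaw -0.91 z [-0.0251 -0.0128 -0.9996] F [ 0.77 -1.06 -5.47] w 0.019988359290294508
tool mm [147.9 -10.1 -11. ] turn 1.39
```

>>> apply_moves:
  moves:
    - [[20,-1,0,0.2],[20,-1,-1,0.2],[20,-1,-1,0.2],[20,-1,-1,0],[20,-1,-1,0],[15,-1,0,0],[8,0,0,0],[3,0,0,0],[0,0,0,0],[0,0,0,0]]

```text
clock: 8.2
eef_pos: [0.6452, -0.0646, 0.1101]
tool_rot: [1.0, -0.013, -0.019, 0.006]
ft_force: [0.3, -0.6, -5.2]
grip_width: 0.0202
```

```bash
python3 -c "
from h import *
import pickle
plan([.6662,-.061,.12],-2.3)
c=grab('wrist','pics/w3.png');pickle.dump(c,open('w3.pkl','wb'))
"
```

```text
t 8.2 tcp [ 0.6452 -0.0646  0.1101] yaw -1.5 z [-0.039  -0.0111 -0.9992] F [ 0.33 -0.6  -5.23] w 0.02021153742857187
tool mm [ 20.5  -4.  -10.8] turn 0.8
```

View pics/w3.png

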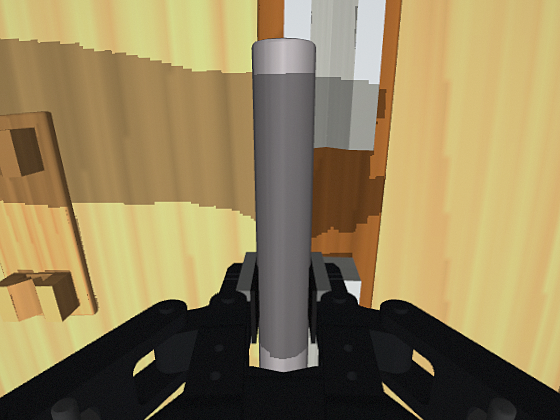

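>>> apply_moves:
  moves:
    - [[6,-1,1,0.2],[6,-1,2,0.2],[5,-1,3,0],[2,0,4,0],[0,0,4,0],[0,0,4,0],[0,0,3,0],[0,0,1,0],[0,0,0,0],[0,0,0,0]]

```text
clock: 9.25
eef_pos: [0.663, -0.0622, 0.0848]
tool_rot: [1.0, -0.017, -0.021, 0.006]
ft_force: [-0.2, -0.5, -5.6]
grip_width: 0.02
```

```bash
python3 -c "
from h import *
import pickle
plan([.6664,-.061,.0511],-2.3)
c=grab('wrist','pics/w4.png');pickle.dump(c,open('w4.pkl','wb'))
"
```

```text
t 9.25 tcp [ 0.663  -0.0622  0.0848] yaw -1.96 z [-0.0417 -0.0108 -0.9991] F [-0.19 -0.46 -5.64] w 0.02001373676240225
tool mm [ 4.7 -1.8 33.5] turn 0.34
```

View pics/w4.png

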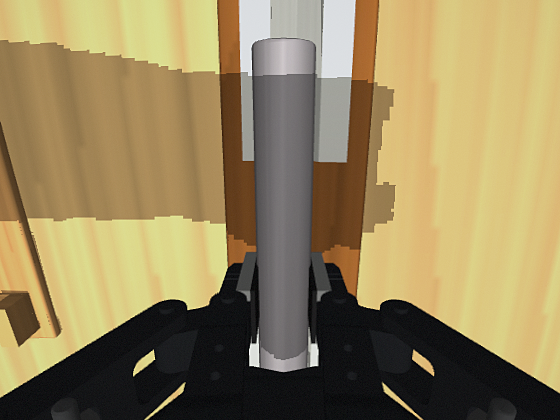

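```bash
python3 -c "
from h import *
import pickle
c=pickle.load(open('w4.pkl','rb'))
for p in [(243,162),(348,162),(239,5),(356,5),]:print('rail',p,onz(c,*p,.046).round(4))
for p in [(252,60),(316,60),(284,45),(257,240),(312,240)]:print('bar',p,onz(c,*p,.0845).round(4))
"
```

```text
rail (243, 162) [ 0.6442 -0.0159  0.046 ]
rail (348, 162) [ 0.6945 -0.0172  0.046 ]
rail (239, 5) [0.6468 0.0525 0.046 ]
rail (356, 5) [0.6969 0.0504 0.046 ]
bar (252, 60) [0.6559 0.0252 0.0845]
bar (316, 60) [0.6776 0.0244 0.0845]
bar (284, 45) [0.667  0.0296 0.0845]
bar (257, 240) [ 0.654  -0.0407  0.0845]
bar (312, 240) [ 0.6756 -0.0411  0.0845]
```

>>> apply_moves:
  moves:
    - [[2,0,3,0.2],[2,0,4,0.2],[1,0,5,0.1],[0,0,5,0],[0,0,5,0],[0,0,3,0],[0,0,1,0],[0,0,0,0],[0,0,0,0],[0,0,0,0]]

```text
clock: 10.3
eef_pos: [0.6674, -0.0627, 0.0564]
tool_rot: [1.0, -0.022, -0.021, 0.006]
ft_force: [0.8, 0.3, -4.7]
grip_width: 0.0201
```

```bash
python3 -c "
from h import *
plan([.6668,-.061,.0511],-2.3)
"
```

```text
t 10.3 tcp [ 0.6674 -0.0627  0.0564] yaw -2.5 z [-0.0414 -0.0109 -0.9991] F [ 0.82  0.29 -4.66] w 0.020058010933714246
tool mm [-0.4 -1.8  5.3] turn -0.2
```

>>> apply_moves:
  moves:
    - [[0,0,0.5,0],[0,0,0.5,0],[0,0,0.5,0],[0,0,0.5,0],[0,0,0.5,0],[0,0,0.5,0],[0,0,0.3,0],[0,0,0,0],[0,0,0,0],[0,0,0,0]]

```text
clock: 11.3
eef_pos: [0.6678, -0.0628, 0.0536]
tool_rot: [1.0, -0.022, -0.02, 0.006]
ft_force: [0.5, -0.2, -5.2]
grip_width: 0.0199
```

```bash
python3 -c "
from h import *
plan([.6668,-.061,.0511],-2.3)
"
```

```text
t 11.3 tcp [ 0.6678 -0.0628  0.0536] yaw -2.5 z [-0.0398 -0.011  -0.9991] F [ 0.47 -0.16 -5.16] w 0.019866568690660023
tool mm [-1.  -1.8  2.6] turn -0.2
```

>>> apply_moves:
  moves:
    - [[-0.5,0,0.4,0],[-0.3,0,0.4,0],[0,0,0.4,0],[0,0,0.4,0],[0,0,0.4,0],[0,0,0.4,0],[0,0,0.2,0],[0,0,0,0],[0,0,0,0],[0,0,0,0]]

```text
clock: 12.3
eef_pos: [0.6668, -0.0628, 0.0518]
tool_rot: [1.0, -0.022, -0.02, 0.006]
ft_force: [-1.1, -0.0, -3.3]
grip_width: 0.0204
```

```bash
python3 -c "
from h import *
plan([.6668,-.061,.0511],-2.3)
"
```

```text
t 12.3 tcp [ 0.6668 -0.0628  0.0518] yaw -2.51 z [-0.0393 -0.011  -0.9992] F [-1.15 -0.03 -3.34] w 0.020396787553286597
tool mm [-0.1 -1.8  0.7] turn -0.21
```

>>> apply_moves:
  moves:
    - [[0,0,0.3,0],[0,0,0.3,0],[0,0,0.3,0],[0,0,0.2,0],[0,0,0,0],[0,0,0,0],[0,0,0,0],[0,0,0,0],[0,0,0,0],[0,0,0,0]]

```text
clock: 13.3
eef_pos: [0.6668, -0.0628, 0.0518]
tool_rot: [1.0, -0.022, -0.019, 0.006]
ft_force: [-1.3, 0.0, -2.1]
grip_width: 0.0199
```

```bash
python3 -c "
from h import *
plan([.6668,-.061,.0511],-2.3)
"
```

```text
t 13.3 tcp [ 0.6668 -0.0628  0.0518] yaw -2.5 z [-0.0386 -0.011  -0.9992] F [-1.3   0.04 -2.05] w 0.01985371135044265
tool mm [-0.1 -1.8  0.7] turn -0.2
```

>>> apply_moves:
  moves:
    - [[0,0,0.2,0],[0,0,0,0],[0,0,0,0],[0,0,0,0],[0,0,0,0],[0,0,0,0],[0,0,-4,0],[0,0,-8,0],[0,0,-12,0],[0,0,-15,0]]
  hand: 0

```text
clock: 14.3
eef_pos: [0.6699, -0.0626, 0.0939]
tool_rot: [1.0, -0.022, -0.017, 0.006]
ft_force: [0.3, -0.0, 1.0]
grip_width: 0.0425
```

```bash
python3 -c "
from h import *
plan([.6608,-.170,.12],-2.3)
"
```

```text
t 14.3 tcp [ 0.6699 -0.0626  0.0939] yaw -2.51 z [-0.0348 -0.0115 -0.9993] F [ 0.3  -0.03  1.04] w 0.04248768404457587
tool mm [ -5.3 108.1 -24.5] turn -0.21
```

>>> apply_moves:
  moves:
    - [[0,5,-8,0],[0,10,-5,0],[-1,15,0,0],[-1,15,0,0],[-1,15,0,0],[-1,15,0,0],[-1,13,0,0],[0,8,0,0],[0,4,0,0],[0,0,0,0]]
  hand: -1

```text
clock: 15.3
eef_pos: [0.6605, -0.1742, 0.1116]
tool_rot: [1.0, -0.024, -0.016, 0.006]
ft_force: [-0.5, 0.4, 0.2]
grip_width: 0.0001
```

```bash
python3 -c "
from h import *
import pickle
plan([.6628,-.174,.067],-2.3)
c=grab('wrist','pics/w5.png');pickle.dump(c,open('w5.pkl','wb'))
"
```

```text
t 15.3 tcp [ 0.6605 -0.1742  0.1116] yaw -2.75 z [-0.0317 -0.012  -0.9994] F [-0.53  0.44  0.18] w 9.4245931523286e-05
tool mm [ 3.7 -0.9 44.5] turn -0.45
```

View pics/w5.png

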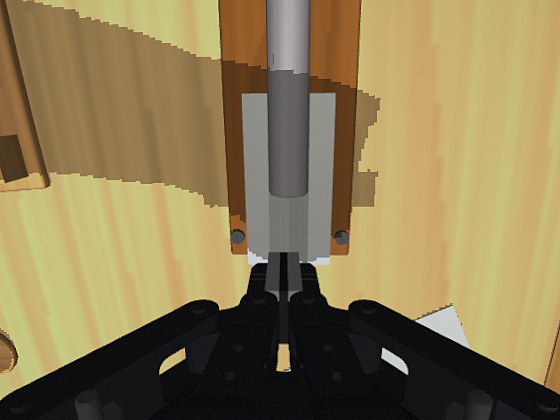

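```bash
python3 -c "
from h import *
import pickle
c=pickle.load(open('w5.pkl','rb'))
for p,z in [((289,197),.05),((289,197),.061),((287,253),.046),((269,150),.052),((309,150),.052),((241.5,150),.046),((334.5,150),.046),((267,30),.052),((310,30),.052)]:print(p,onz(c,*p,z).round(4))
print(proj(c,np.array([.6605,-.1742,.1116])),np.linalg.inv(c['camera_from_world'])[:3,3])
"
```

```text
(289, 197) [ 0.6635 -0.1522  0.05  ]
(289, 197) [ 0.6638 -0.1492  0.061 ]
(287, 253) [ 0.6607 -0.1884  0.046 ]
(269, 150) [ 0.6539 -0.1251  0.052 ]
(309, 150) [ 0.6754 -0.126   0.052 ]
(241.5, 150) [ 0.6382 -0.1252  0.046 ]
(334.5, 150) [ 0.6896 -0.1274  0.046 ]
(267, 30) [ 0.6564 -0.0661  0.052 ]
(310, 30) [ 0.6775 -0.0672  0.052 ]
[281.77166212 288.34292684] [ 0.6683378  -0.10157625  0.23582584]
```

>>> apply_moves:
  moves:
    - [[1,0,5,-0.2],[1,0,7,-0.1],[1,0,8,0],[0.5,0,8,0],[0.5,0,8,0],[0,0,5,0],[0,0,2,0],[0,0,0,0],[0,0,0,0],[0,0,0,0]]

```text
clock: 16.35
eef_pos: [0.6633, -0.1709, 0.0632]
tool_rot: [1.0, -0.018, -0.017, 0.006]
ft_force: [-0.1, 1.1, -0.6]
grip_width: 0.0001
```

```bash
python3 -c "
from h import *
plan([.663,-.174,.067],-2.3)
"
```

```text
t 16.35 tcp [ 0.6633 -0.1709  0.0632] yaw -2.12 z [-0.034  -0.0108 -0.9994] F [-0.06  1.11 -0.55] w 0.00011074236999028508
tool mm [-0.3  3.2 -3.7] turn 0.18
```

>>> apply_moves:
  moves:
    - [[0,0,-1.5,0],[0,-0.5,-1.5,0],[0,-0.8,-0.5,0],[0,-0.8,0,0],[0,-0.8,0,0],[0,-0.8,0,0],[0,-0.8,0,0],[0,-0.8,0,0],[0,-0.8,0,0],[0,0,0,0]]

```text
clock: 17.35
eef_pos: [0.6645, -0.1644, 0.0686]
tool_rot: [1.0, -0.018, -0.016, 0.006]
ft_force: [0.2, -0.3, 1.0]
grip_width: 0.0004
```

```bash
python3 -c "
from h import *
plan([.663,-.161,.066],-2.3)
"
```

```text
t 17.35 tcp [ 0.6645 -0.1644  0.0686] yaw -2.13 z [-0.0313 -0.0114 -0.9994] F [ 0.21 -0.3   1.05] w 0.0004117771603615407
tool mm [-1.5 -3.4  2.6] turn 0.17
```

>>> apply_moves:
  moves:
    - [[-0.3,-0.8,0.8,0],[-0.3,-0.8,0.7,0],[0,-0.8,0,0],[0,-0.8,0,0],[0,-0.8,0,0],[0,-0.8,0,0],[0,-0.8,0,0],[0,-0.8,0,0],[0,-0.8,0,0],[0,-0.8,0,0]]

```text
clock: 18.35
eef_pos: [0.6638, -0.16, 0.0669]
tool_rot: [1.0, -0.02, -0.016, 0.009]
ft_force: [0.1, -3.3, -0.5]
grip_width: 0.0
```

```bash
python3 -c "
from h import *
plan([.665,-.11,.066],-2.3)
"
```

```text
t 18.35 tcp [ 0.6638 -0.16    0.0669] yaw -2.32 z [-0.0316 -0.0183 -0.9993] F [ 0.06 -3.29 -0.51] w 3.0673281325834445e-07
tool mm [ -0.8 -50.   -0.1] turn -0.02
```

>>> apply_moves:
  moves:
    - [[0,-2,0,0],[0,-3,0,0],[0,-3,0,0],[0,-3,0,0],[0,-3,0,0],[0,-3,0,0],[0,-3,0,0],[0,-3,0,0],[0,-3,0,0],[0,-3,0,0]]

```text
clock: 19.35
eef_pos: [0.665, -0.1297, 0.0668]
tool_rot: [1.0, -0.02, -0.015, 0.011]
ft_force: [1.6, -3.8, 0.2]
grip_width: 0.0001
```

```bash
python3 -c "
from h import *
plan([.665,-.11,.066],-2.3)
"
```

```text
t 19.35 tcp [ 0.665  -0.1297  0.0668] yaw -2.36 z [-0.0313 -0.0206 -0.9993] F [ 1.61 -3.79  0.15] w 0.00014199863280817257
tool mm [ -0.8 -19.7   0.4] turn -0.06
```

>>> apply_moves:
  moves:
    - [[0,-2,0,0],[0,-2,0,0],[0,-2,0,0],[0,-1.2,0,0],[0,-1.2,0,0],[0,-1.2,0,0],[0,-1.2,0,0],[0,-1.2,0,0],[0,-1.2,0,0],[0,-1.2,0,0]]

```text
clock: 20.35
eef_pos: [0.6657, -0.1145, 0.0668]
tool_rot: [1.0, -0.021, -0.015, 0.011]
ft_force: [-0.5, -5.4, 0.7]
grip_width: -0.0001
```

```bash
python3 -c "
from h import *
plan([.6655,-.11,.0665],-2.3)
"
```

```text
t 20.35 tcp [ 0.6657 -0.1145  0.0668] yaw -2.39 z [-0.031  -0.0215 -0.9993] F [-0.46 -5.37  0.75] w -6.169626579175223e-05
tool mm [-0.4 -4.5  0.2] turn -0.09
```

>>> apply_moves:
  moves:
    - [[0,-0.8,0,0],[0,-0.8,0,0],[0,-0.8,0,0],[0,-0.8,0,0],[0,-0.8,0,0],[0,-0.8,0,0],[0,-0.8,0,0],[0,-0.8,0,0],[0,-0.8,0,0],[0,-0.8,0,0]]

```text
clock: 21.35
eef_pos: [0.6661, -0.1058, 0.0666]
tool_rot: [1.0, -0.021, -0.015, 0.011]
ft_force: [-1.0, -4.7, 1.3]
grip_width: 0.0001
```

```bash
python3 -c "
from h import *
plan([.6655,-.11,.0665],-2.3)
"
```

```text
t 21.35 tcp [ 0.6661 -0.1058  0.0666] yaw -2.4 z [-0.0309 -0.0215 -0.9993] F [-1.01 -4.7   1.28] w 0.00012892692670397443
tool mm [-0.4  4.2  0.2] turn -0.1
```

>>> apply_moves:
  moves:
    - [[0,-0.3,0,0],[0,-0.3,0,0],[0,-0.3,0,0],[0,-0.3,0,0],[0,-0.3,0,0],[0,-0.3,0,0],[0,-0.3,0,0],[0,-0.3,0,0],[0,-0.3,0,0],[0,-0.3,0,0]]

```text
clock: 22.35
eef_pos: [0.6663, -0.1026, 0.0666]
tool_rot: [1.0, -0.021, -0.015, 0.011]
ft_force: [-1.0, -5.2, 0.4]
grip_width: 0.0
```

```bash
python3 -c "
from h import *
plan([.6655,-.11,.0665],-2.3)
"
```

```text
t 22.35 tcp [ 0.6663 -0.1026  0.0666] yaw -2.4 z [-0.0309 -0.0218 -0.9993] F [-1.05 -5.23  0.41] w 1.6927133392912146e-05
tool mm [-0.4  7.4  0.3] turn -0.1
```

>>> apply_moves:
  moves:
    - [[0,-0.27,0,0],[0,-0.27,0,0],[0,-0.27,0,0],[0,-0.27,0,0],[0,-0.27,0,0],[0,-0.27,0,0],[0,-0.27,0,0],[0,-0.27,0,0],[0,-0.27,0,0],[0,-0.27,0,0]]

```text
clock: 23.35
eef_pos: [0.6664, -0.0998, 0.0666]
tool_rot: [1.0, -0.021, -0.015, 0.011]
ft_force: [-0.8, -5.0, 1.1]
grip_width: -0.0001
```

>>> apply_moves:
  moves:
    - [[0,-0.27,0,0],[0,-0.27,0,0],[0,-0.27,0,0],[0,-0.27,0,0],[0,-0.27,0,0],[0,-0.27,0,0],[0,-0.27,0,0],[0,-0.27,0,0],[0,-0.27,0,0],[0,-0.27,0,0]]

```text
clock: 24.35
eef_pos: [0.6665, -0.097, 0.0667]
tool_rot: [1.0, -0.021, -0.015, 0.011]
ft_force: [-0.7, -4.7, 0.7]
grip_width: -0.0
```

>>> apply_moves:
  moves:
    - [[0,-0.27,0,0],[0,-0.27,0,0],[0,-0.27,0,0],[0,-0.27,0,0],[0,-0.27,0,0],[0,-0.27,0,0],[0,-0.27,0,0],[0,-0.27,0,0],[0,-0.27,0,0],[0,-0.27,0,0]]

```text
clock: 25.35
eef_pos: [0.6666, -0.0942, 0.0667]
tool_rot: [1.0, -0.021, -0.015, 0.012]
ft_force: [0.0, -4.5, 1.2]
grip_width: -0.0
```

>>> apply_moves:
  moves:
    - [[0,-0.27,0,0],[0,-0.27,0,0],[0,-0.27,0,0],[0,-0.27,0,0],[0,-0.27,0,0],[0,-0.27,0,0],[0,-0.27,0,0],[0,-0.27,0,0],[0,-0.27,0,0],[0,-0.27,0,0]]

```text
clock: 26.35
eef_pos: [0.6667, -0.0914, 0.0667]
tool_rot: [1.0, -0.021, -0.015, 0.012]
ft_force: [0.3, -5.1, 1.1]
grip_width: 0.0001
```

>>> apply_moves:
  moves:
    - [[0,-0.27,0,0],[0,-0.27,0,0],[0,-0.27,0,0],[0,-0.27,0,0],[0,-0.27,0,0],[0,-0.27,0,0],[0,-0.27,0,0],[0,-0.27,0,0],[0,-0.27,0,0],[0,-0.27,0,0]]

```text
clock: 27.35
eef_pos: [0.6668, -0.0885, 0.0667]
tool_rot: [1.0, -0.021, -0.015, 0.012]
ft_force: [0.3, -5.1, 0.8]
grip_width: -0.0004
```

>>> apply_moves:
  moves:
    - [[0,-0.28,0,0],[0,-0.28,0,0],[0,-0.28,0,0],[0,-0.28,0,0],[0,-0.28,0,0],[0,-0.28,0,0],[0,-0.28,0,0],[0,-0.28,0,0],[0,-0.28,0,0],[0,-0.28,0,0]]

```text
clock: 28.35
eef_pos: [0.6669, -0.0855, 0.0667]
tool_rot: [1.0, -0.021, -0.015, 0.012]
ft_force: [-0.4, -5.3, 1.1]
grip_width: -0.0
```

>>> apply_moves:
  moves:
    - [[0,-0.28,0,0],[0,-0.28,0,0],[0,-0.28,0,0],[0,-0.28,0,0],[0,-0.28,0,0],[0,-0.28,0,0],[0,-0.28,0,0],[0,-0.28,0,0],[0,-0.28,0,0],[0,-0.28,0,0]]

```text
clock: 29.35
eef_pos: [0.6671, -0.0826, 0.0668]
tool_rot: [1.0, -0.021, -0.015, 0.012]
ft_force: [-0.6, -4.9, 0.5]
grip_width: 0.0002
```

>>> apply_moves:
  moves:
    - [[0,-0.28,0,0],[0,-0.28,0,0],[0,-0.28,0,0],[0,-0.28,0,0],[0,-0.28,0,0],[0,-0.28,0,0],[0,-0.28,0,0],[0,-0.28,0,0],[0,-0.28,0,0],[0,-0.28,0,0]]

```text
clock: 30.35
eef_pos: [0.6672, -0.0796, 0.0668]
tool_rot: [1.0, -0.021, -0.015, 0.012]
ft_force: [-0.4, -4.4, 1.0]
grip_width: 0.0001
```

>>> apply_moves:
  moves:
    - [[0,-0.28,0,0],[0,-0.28,0,0],[0,-0.28,0,0],[0,-0.28,0,0],[0,-0.28,0,0],[0,-0.28,0,0],[0,-0.28,0,0],[0,-0.28,0,0],[0,-0.28,0,0],[0,-0.28,0,0]]

```text
clock: 31.35
eef_pos: [0.6673, -0.0766, 0.0668]
tool_rot: [1.0, -0.021, -0.015, 0.012]
ft_force: [0.1, -5.5, 0.6]
grip_width: -0.0
```

>>> apply_moves:
  moves:
    - [[0,-0.27,0,0],[0,-0.27,0,0],[0,-0.27,0,0],[0,-0.27,0,0],[0,-0.27,0,0],[0,-0.27,0,0],[0,-0.27,0,0],[0,-0.27,0,0],[0,-0.27,0,0],[0,-0.27,0,0]]

```text
clock: 32.35
eef_pos: [0.6674, -0.0737, 0.0668]
tool_rot: [1.0, -0.021, -0.015, 0.012]
ft_force: [-0.0, -5.2, 0.4]
grip_width: 0.0001
```

>>> apply_moves:
  moves:
    - [[0,-0.28,0,0],[0,-0.28,0,0],[0,-0.28,0,0],[0,-0.28,0,0],[0,-0.28,0,0],[0,-0.28,0,0],[0,-0.28,0,0],[0,-0.28,0,0],[0,-0.28,0,0],[0,-0.28,0,0]]

```text
clock: 33.35
eef_pos: [0.6676, -0.0707, 0.0668]
tool_rot: [1.0, -0.021, -0.015, 0.012]
ft_force: [-0.6, -5.0, 0.4]
grip_width: 0.0003
```

>>> apply_moves:
  moves:
    - [[0,-0.28,0,0],[0,-0.28,0,0],[0,-0.28,0,0],[0,-0.28,0,0],[0,-0.28,0,0],[0,-0.28,0,0],[0,-0.28,0,0],[0,-0.28,0,0],[0,-0.28,0,0],[0,-0.28,0,0]]

```text
clock: 34.35
eef_pos: [0.6677, -0.0676, 0.0669]
tool_rot: [1.0, -0.021, -0.015, 0.012]
ft_force: [-0.3, -5.7, 1.2]
grip_width: -0.0004
```

>>> apply_moves:
  moves:
    - [[0,-0.27,0,0],[0,-0.27,0,0],[0,-0.27,0,0],[0,-0.27,0,0],[0,-0.27,0,0],[0,-0.27,0,0],[0,-0.27,0,0],[0,-0.27,0,0],[0,-0.27,0,0],[0,-0.27,0,0]]

```text
clock: 35.35
eef_pos: [0.6678, -0.0648, 0.0668]
tool_rot: [1.0, -0.021, -0.015, 0.012]
ft_force: [-0.1, -5.1, 0.7]
grip_width: -0.0002
```

>>> apply_moves:
  moves:
    - [[0,-0.28,0,0],[0,-0.28,0,0],[0,-0.28,0,0],[0,-0.28,0,0],[0,-0.28,0,0],[0,-0.28,0,0],[0,-0.28,0,0],[0,-0.28,0,0],[0,-0.28,0,0],[0,-0.28,0,0]]

```text
clock: 36.35
eef_pos: [0.6679, -0.063, 0.0669]
tool_rot: [1.0, -0.022, -0.015, 0.013]
ft_force: [-0.4, -5.1, 1.4]
grip_width: -0.0
```

>>> apply_moves:
  moves:
    - [[0,-0.15,0,0],[0,-0.15,0,0],[0,-0.15,0,0],[0,-0.15,0,0],[0,-0.15,0,0],[0,-0.15,0,0],[0,-0.15,0,0],[0,-0.15,0,0],[0,-0.15,0,0],[0,-0.15,0,0]]

```text
clock: 37.35
eef_pos: [0.6679, -0.063, 0.0669]
tool_rot: [1.0, -0.022, -0.015, 0.015]
ft_force: [-0.6, -4.6, 2.1]
grip_width: -0.0001
```

```bash
python3 -c "
from h import *
plan([.6655,-.063,.0665],-2.3)
"
```

```text
t 37.35 tcp [ 0.6679 -0.063   0.0669] yaw -2.58 z [-0.0305 -0.0291 -0.9991] F [-0.65 -4.63  2.09] w -0.00014895758223041814
tool mm [-2.3  0.1  0.4] turn -0.28
```

>>> apply_moves:
  moves:
    - [[0,-0.3,0,0],[0,-0.3,0,0],[0,-0.3,0,0],[0,-0.3,0,0],[0,-0.3,0,0],[0,-0.3,0,0],[0,-0.3,0,0],[0,-0.3,0,0],[0,-0.3,0,0],[0,-0.3,0,0]]

```text
clock: 38.35
eef_pos: [0.6679, -0.0629, 0.067]
tool_rot: [0.999, -0.023, -0.015, 0.018]
ft_force: [-0.1, -5.8, 0.5]
grip_width: 0.0001
```

```bash
python3 -c "
from h import *
plan([.6655,-.063,.0665],-2.3)
"
```

```text
t 38.35 tcp [ 0.6679 -0.0629  0.067 ] yaw -2.71 z [-0.0307 -0.0347 -0.9989] F [-0.07 -5.76  0.47] w 0.00011016226595826014
tool mm [-2.3  0.2  0.5] turn -0.41
```

>>> apply_moves:
  moves:
    - [[0,-0.5,0,0],[0,-0.5,0,0],[0,-0.5,0,0],[0,-0.5,0,0],[0,-0.5,0,0],[0,-0.5,0,0],[0,-0.2,0,0],[0,-0.2,0,0],[0,-0.2,0,0],[0,-0.2,0,0]]

```text
clock: 39.35
eef_pos: [0.6678, -0.0628, 0.067]
tool_rot: [0.999, -0.025, -0.015, 0.021]
ft_force: [-0.5, -5.6, 1.0]
grip_width: 0.0
```

```bash
python3 -c "
from h import *
plan([.6655,-.063,.0665],-2.3)
"
```

```text
t 39.35 tcp [ 0.6678 -0.0628  0.067 ] yaw -2.88 z [-0.031  -0.0413 -0.9987] F [-0.49 -5.59  1.01] w 7.503994078702927e-06
tool mm [-2.3  0.3  0.6] turn -0.58
```

>>> apply_moves:
  moves:
    - [[0,-0.2,0,0],[0,-0.2,0,0],[0,-0.2,0,0],[0,-0.2,0,0],[0,-0.2,0,0],[0,-0.2,0,0],[0,-0.4,0,0],[0,-0.6,0,0],[0,-0.8,0,0],[0,-0.8,0,0]]

```text
clock: 40.35
eef_pos: [0.6678, -0.0625, 0.0671]
tool_rot: [0.999, -0.026, -0.015, 0.024]
ft_force: [-0.6, -7.4, 0.9]
grip_width: -0.0
```

```bash
python3 -c "
from h import *
plan([.6655,-.063,.0665],-2.3)
"
```

```text
t 40.35 tcp [ 0.6678 -0.0625  0.0671] yaw -3.03 z [-0.0313 -0.0481 -0.9984] F [-0.59 -7.44  0.87] w -1.9982396001348672e-05
tool mm [-2.3  0.6  0.7] turn -0.73
```

>>> apply_moves:
  moves:
    - [[0,-0.4,0,0],[0,-0.6,0,0],[0,-0.8,0,0],[0,-1.0,0,0],[0,-1.0,0,0],[0,-1.2,0,0],[0,-1.2,0,0],[0,-1.2,0,0],[0,-1.2,0,0],[0,-1.2,0,0]]

```text
clock: 41.35
eef_pos: [0.6677, -0.0622, 0.0673]
tool_rot: [0.999, -0.03, -0.015, 0.033]
ft_force: [-0.9, -7.1, 2.0]
grip_width: 0.0001
```

```bash
python3 -c "
from h import *
plan([.6655,-.063,.0665],-2.3)
"
```

```text
t 41.35 tcp [ 0.6677 -0.0622  0.0673] yaw -3.44 z [-0.0323 -0.0653 -0.9973] F [-0.92 -7.08  2.  ] w 5.0019895956705227e-05
tool mm [-2.1  0.9  0.9] turn -1.14
```

>>> apply_moves:
  moves:
    - [[0,1,0,0],[0,2,0,0],[0,4,0,0],[0,6,-2,0],[0,6,-5,0],[0,5,-8,0],[0,3,-10,0],[0,0,-10,0],[0,0,-8,0],[0,0,0,0]]

```text
clock: 42.35
eef_pos: [0.6679, -0.0832, 0.116]
tool_rot: [0.999, -0.028, -0.015, 0.028]
ft_force: [0.1, -0.5, -0.2]
grip_width: 0.0001
```

```bash
python3 -c "
from h import *
import pickle
plan([.6655,-.09,.11],-2.3)
c=grab('wrist','pics/w6.png');pickle.dump(c,open('w6.pkl','wb'))
"
```

```text
t 42.35 tcp [ 0.6679 -0.0832  0.116 ] yaw -3.22 z [-0.0315 -0.0548 -0.998 ] F [ 0.08 -0.53 -0.19] w 7.997707754495126e-05
tool mm [-1.9  6.6  6.4] turn -0.92
```

View pics/w6.png

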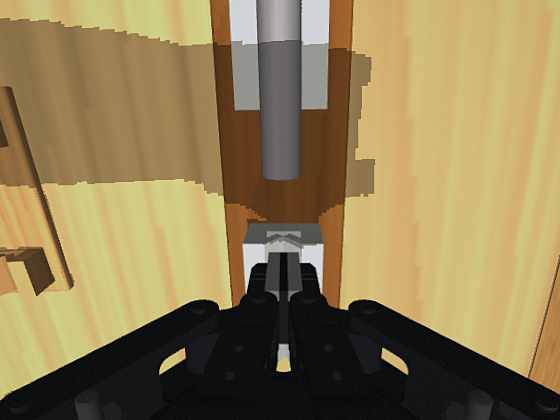

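The bar's trailing end is at (281,180), over the gap and in line with the groove. The fingers are clear of it. One numeric check, then I'll hand in.

```bash
python3 -c "
from h import *
import pickle
c=pickle.load(open('w6.pkl','rb'))
for p,z in [((281,180),.058),((261,150),.052),((300,150),.052),((258,20),.052),((301,20),.052),((235,108),.046),((327.5,108),.046),((232.5,20),.046),((330,20),.046)]:print(p,onz(c,*p,z).round(4))
print(workorder.job_done())
"
```

```text
(281, 180) [ 0.6674 -0.0525  0.058 ]
(261, 150) [ 0.6572 -0.0368  0.052 ]
(300, 150) [ 0.6784 -0.0378  0.052 ]
(258, 20) [0.6606 0.0271 0.052 ]
(301, 20) [0.6815 0.0258 0.052 ]
(235, 108) [ 0.6442 -0.0142  0.046 ]
(327.5, 108) [ 0.6942 -0.0169  0.046 ]
(232.5, 20) [0.6472 0.029  0.046 ]
(330, 20) [0.6962 0.026  0.046 ]
the job is handed in; nothing more can be done
None
```

I gripped the steel bar on its stand and laid it in the V-groove with its front end about 40 mm short of the hood. I then pushed it in from behind with the closed fingers until it met the stop, backed the fingers off and handed in at 42.4 s.

- **Stop:** The bar slid freely at about 4.4–5.7 N, then halted mid-slide. It stayed put at 7.1–7.4 N even with much larger push steps, so I take that as the cushion, about 59 mm behind the mouth. That is roughly 2 N on the cushion, below the 3–9 N you called plenty. I did not repeat the push to confirm it.
- **Seating:** In the last wrist picture, the bar's midline is within about 1 mm of the middle of the rails. The two line up to within about 0.02 rad, and the front rail carries the bar.
- **Clearance:** The fingers were off the bar, with almost no force on the wrist. The arm's path stayed clear of the glue bottle, spool and mug, but I took no final picture of them.
- **Disagreements:** The top and wrist cameras differed by about 3 mm in x, so I used the offset between bar and jig, on which they agreed. Under push the tool tilted by about 0.05 rad, which did not affect the bar.

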